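Extend the bottle brush and hold it down in the carafe

ROBOT

A 6-joint arm with a two-finger parallel gripper is mounted at the origin on a cart in front of the work surface, level with it; the furniture and walls round the work are solid. World frame = base frame: x ahead of the robot, y to its left, z up, the work surface at z = 0. Lengths are in m, angles in rad, forces in N, time in s.
With the tool pointing down it reaches from about 0.35 to 0.875 m from the base axis. Payload 4.2 kg.
Tool frame: the origin (TCP) lies between the finger pads; the fingertips stand 22 mm ahead of it and the grasp point (between the pads) lies 3 mm ahead of it; z points along the fingers, y is the line along which they close (so a half turn about z gives the same grasp; the last joint's range is limited). The gripper opens to 85 mm and grips with 20 to 120 N. Pads are 22 mm wide; open, the fingers measure 114 mm over their backs; the gripper's body (76 mm by 85 mm) begins 54 mm behind the grasp point. The pads swing forward as they close: fully open they stand 13 mm farther back than shut.
Start: joints at [-1.081, 0.385, 0.008, 0, -1.194, -0.259], TCP at [0.143, -0.608, 0.253] pointing down, gripper open.
Joint ranges: [-3.14, 3.14], [-1.21, 2.06], [-1.07, 1.41], [-3.16, 2.05], [-2.99, -0.16], [-3.1, 3.1]. Speed limits (rad/s): [2.79, 2.79, 3.14, 3.14, 3.14, 3.14].

INTERFACE

Orientations are given as a unit quaternion [w, x, y, z].
In Python, from workcell import r, read_camera gives the robot as it stands.
- The arm moves only by the tool jog_arm, never from a script. Its argument "targets" is text: rows parted by semicolons, each of 7 numbers parted by spaces: the closure in counts, from 0 (fully open) to 255 (shut), then the shift along the tool's x, y, z in mm, then the turn, a rotation vector about the tool's x, y, z in degrees. A call has 1 to 8 rows; each row shifts and turns the commanded pose from where the row before left it, along the tool's axes as they then stand; what a row does not reach is not made up. A row lasts 1/10 s, in which the tool goes at most 50 mm and 8.59 degrees, less where a joint would pass 70% of its speed; a pose out of reach is approached as far as the arm can. A call is refused whole if a number of a shift passes 50 or a number of a turn 8.59, either way. A call with a gripper value outside its range is refused whole. The fingers move at their own pace and stop on an object; "newtons" is the grip in N (left out, the last holds). Time passes only in rows, so rows that do not move let the fingers close. It gives the time, the measured TCP pose, the force, the opening and the grip force at its end, in the units of the state.
- r.read_state(): the state, without advancing time (a new reading comes with each control period).
- read_camera(name): name is "side" or "top"; returns a dict with "frame" (480x640x3 uint8, red, green, blue), "mtx" (3x3 intrinsics, pixels), "position" and "attitude" of the camera in the world. Camera axes: x right, y down, z forward; pixel columns grow to the right and rows downward; lengths in m; the calibration is good to about 2 mm. A picture is of the moment at which its call begins. There is no depth.
- r.finish_job(): hands the job in; it is judged then, once.
The state is a dict: "time_s": time; "joints": joint angles; "qvel": joint speeds; "joint_efforts": joint torques, N m; "tool_pos": TCP position; "tcp_rot": TCP orientation; "contact_force": force on the tool from outside, world axes, zero at the start; "moment": the same for the moment, N m; "grip_width": finger opening in m; "grip_force": force on a finger pad.
Only numpy, scipy, OpenCV 4.12 (cv2) and the standard library are available. Lean on these libraries where they do the work, as an engineer would, in place of code of your own. Each camera call takes 0.05 s, during which the arm holds its last target. There are 200 camera calls.

TASK

I want to rinse out the steel carafe, and the brush has to reach its bottom: press in the button on the side of the telescopic bottle brush standing in its cup and pull the handle out, past the first stop, to the second. Then lift the brush out of its cup and lower its head down through the mouth of the carafe to within about two centimetres of the bottom, but do not let it rest there. Finish holding the brush like that, fully extended, while I pour in the water; leave the carafe and the other things standing where they are.

Things in the scene. Friction and masses are not known exactly. Their poses are not given: they have to be found in the camera images.
- brush: Bottle brush standing head down in its cup: origin mid-underside of the head, z up along it, -x the button's side. White round head 38 mm across, 40 high; over it a 12 mm steel rod, on which the black handle (26 mm in x, 22 in y) slides along z; closed, it spans 48 to 142 mm above the origin. About 0.25 kg, two thirds in head and rod, which stay in the cup by weight as the handle is drawn up.
- brush_handle (a joint): How far the handle is drawn out along the brush's z, in m: 0 closed, 0.030 first stop, 0.060 second and last stop (end of travel; drawn further, the whole brush comes along). Friction about 0.35 N. The button's latch holds it at each stop with about 2 mm of play; with the button kept fully in, it passes the first stop freely.
- brush_button (a joint): How far the button is pressed in along the brush's +x, in m: 0 out (latched at a stop), 0.006 fully in; from 0.0045 the latch is free. Its spring gives 2.4 N at rest and 6 N fully in, and returns it when let go; between stops it then rides at about 0.0035 until it drops in at the next stop.
- grip_point (a point): On the handle's axis level with the middle of the button; 120 mm above the brush's origin closed, 180 extended. The handle goes on 22 mm above it, its eye to 31. A pinch here along the brush's x, one finger on the button and one on the far flat side, squeezes the button in: 33 mm across before, 27 when in (button still 1 mm proud). A pinch along the brush's y does not press it.
- button_face (a point): Middle of the outer face of the grey button, 20 mm from the handle's axis on its -x side when out; the face is 13.5 mm wide (y) and 21 mm high.
- cup: White ceramic drip cup of the brush, 66 mm across and 44 mm high, 0.45 kg, loose; origin at the centre of its underside, inner floor 6 mm up, the bore is 49 mm wide. The brush stands loosely in it.
- carafe: Insulated steel carafe without its stopper, loose, about 0.45 kg, upright: origin at the centre of its underside, body 91 mm across, neck 72 mm, rim 130 mm up; black handle on its +x side, reaching 83 mm from the axis. Inner floor 6 mm above the origin; the mouth is 65 mm wide (wall 3.5 mm), so a gripper does not go in.
- carafe_mouth (a point): Centre of the carafe's mouth, on its axis at the height of the rim (130 mm above the carafe's origin).
- mug: Dark mug, 88 mm across, 106 mm high, a bystander near the work (origin about 20 mm off the axis of the mug towards its handle, on its underside).
- jar: Glass jar with a gold lid, 73 mm across, 105 mm high, a bystander; origin under its centre.
- spice_jar: Spice jar with a white cap, 47 mm across, 98 mm high, a bystander; origin under its centre.
- shaker: Glass shaker with a perforated top, 44 mm across, 90 mm high, a bystander; origin under its centre.
- stopper: Black screw stopper of the carafe, 70 mm across, 36 mm high, standing on its wide grip, a bystander; origin under its centre.
There are look-alikes about, which are no part of the job. Leave any green look-alike of the carafe alone. What is shaped like the brush but yellow is not meant.

How it is judged:
By the outcome, as a careful person would: the job done as asked, in the order asked, and still so for the second after the job is handed in, while the arm keeps its last pose, push and grip.
It also fails if it takes over 45 s, if anything falls off the work surface, if the arm or the gripper's body presses on something with over 40 N, if the wrist force passes 120 N, or if a joint passes its speed limit or range.

## Working session

There is one attempt and no reset: what is moved stays moved. The work goes in short steps, Python scripts to look and compute and a tool call to move; the robot and the scene stay as the last step left them, time stands still between calls to the robot, and variables do not carry over. Pictures are saved under pics/ and viewed, at most 10 in all, crops included, and the job is handed in when it is done.

Besides the shell and the picture viewer there is one more tool, called after "Request:" as name(argument=value, ...) on one line, values as JSON. jog_arm: Moves the arm, as the interface text tells. Its arguments: {"type":"object","properties":{"targets":{"type":"string"},"newtons":{"type":"number"}},"required":["targets"]}

```bash
mkdir -p pics; python3 - <<'E'
from workcell import r, read_camera
import cv2,numpy as np
for n in("side","top"):
    c=read_camera(n); cv2.imwrite(f"pics/{n}0.png",c["frame"][:,:,::-1]); print(n,c["mtx"],c["position"],c["attitude"])
s=r.read_state(); print(s)
E
```

```text
side [[436.66542234   0.         313.42134806]
 [  0.         436.66542234 243.25559405]
 [  0.           0.           1.        ]] [0.09218654 0.6085729  0.90842369] [ 0.11337622 -0.23787874  0.87740661 -0.40089546]
top [[439.96319109   0.         319.94900849]
 [  0.         439.96319109 232.92970271]
 [  0.           0.           1.        ]] [ 0.47167606 -0.18326128  1.21317114] [ 0.02866419 -0.70388311  0.70966789 -0.00992042]
{'time_s': 0.1, 'joints': array([-1.08139436e+00,  3.85496640e-01,  6.75017332e-03, -4.29258648e-04,
       -1.19400663e+00, -2.58579402e-01]), 'qvel': array([ 0.00089481, -0.00142497,  0.00294743,  0.00130371,  0.00068783,
        0.00090199]), 'joint_efforts': array([-1.43942882e-03, -3.93317235e+01,  1.88929152e+01,  4.19794008e+00,
       -2.58321241e-03,  2.74070132e-06]), 'tool_pos': array([ 0.14287953, -0.60795271,  0.25231671]), 'tcp_rot': array([-1.71729621e-04, -1.15076548e-01,  9.93356125e-01,  9.83636327e-04]), 'contact_force': array([-0.12485883,  0.1976287 , -0.09746136]), 'moment': array([-0.03367312,  0.03207228, -0.02125864]), 'grip_force': 0.0, 'grip_width': 0.08502993213161916}
```

View pics/side0.png

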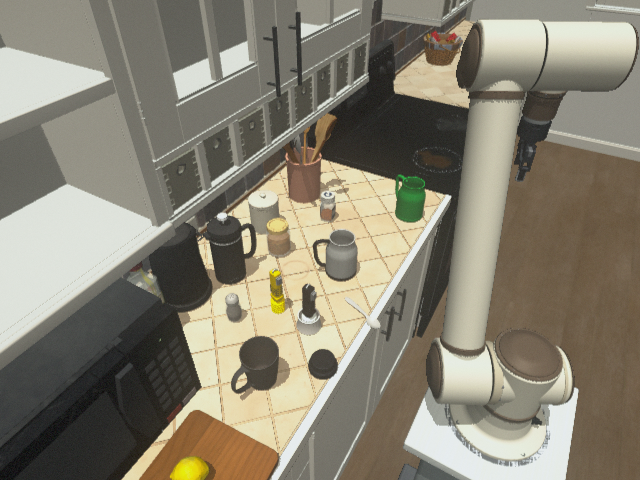

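View pics/top0.png

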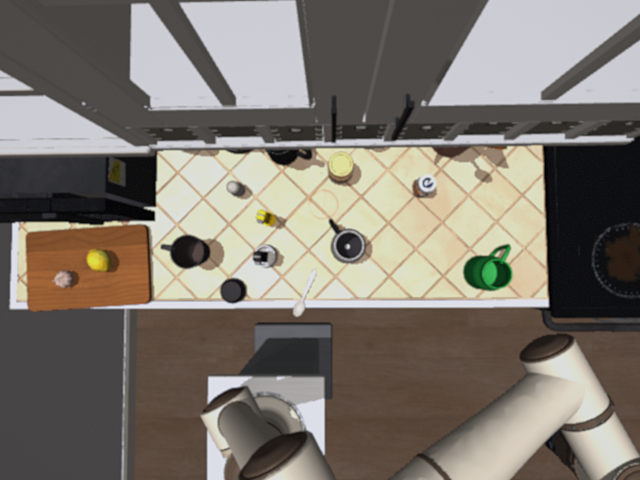

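Side view: the black-handled brush in its white cup is at (308,305) and the yellow look-alike at (277,290). The steel carafe is at (341,255) and the green one at (410,198). In the top view the brush is at (264,257), yellow at (266,217), carafe at (348,246), green at (490,272), mug at (189,251) and stopper at (233,290). I choose the black-handled brush and the grey steel carafe, and will check them in one close crop.

```bash
cat > h.py <<'E'
import numpy as np,cv2
from scipy.spatial.transform import Rotation as R
from workcell import r, read_camera
def cam(n):
    c=read_camera(n); q=c["attitude"]; c["R"]=R.from_quat([*q[1:],q[0]]).as_matrix(); return c
def ray(c,u,v):
    d=c["R"]@np.linalg.solve(c["mtx"],[u,v,1.]); return np.array(c["position"]),d/np.linalg.norm(d)
def plane(c,u,v,z):
    p,d=ray(c,u,v); return p+d*(z-p[2])/d[2]
def proj(c,X):
    y=c["mtx"]@(c["R"].T@(np.array(X)-c["position"])); return y[:2]/y[2]
def tri(c1,a,c2,b):
    p,d=ray(c1,*a);q,e=ray(c2,*b)
    s=np.linalg.lstsq(np.c_[d,-e],q-p,rcond=None)[0]; x,y=p+s[0]*d,q+s[1]*e
    return (x+y)/2,np.linalg.norm(x-y)
E
python3 - <<'E'
from h import *
s=cam("side");t=cam("top")
def crop(f,x,y,w,h,k): return cv2.resize(f[y:y+h,x:x+w],None,fx=k,fy=k,interpolation=cv2.INTER_CUBIC)
a=crop(s["frame"],285,220,100,150,4); b=crop(t["frame"],240,225,133,75,3)
o=np.zeros((600,800,3),np.uint8); o[:600,:400]=a; b=crop(t["frame"],240,225,50,50,8); o[:400,400:]=b; b=crop(t["frame"],320,215,80,40,5)
o[400:,400:]=b
cv2.imwrite("pics/c1.png",o[:,:,::-1])
E
```

```text
(no output)
```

View pics/c1.png

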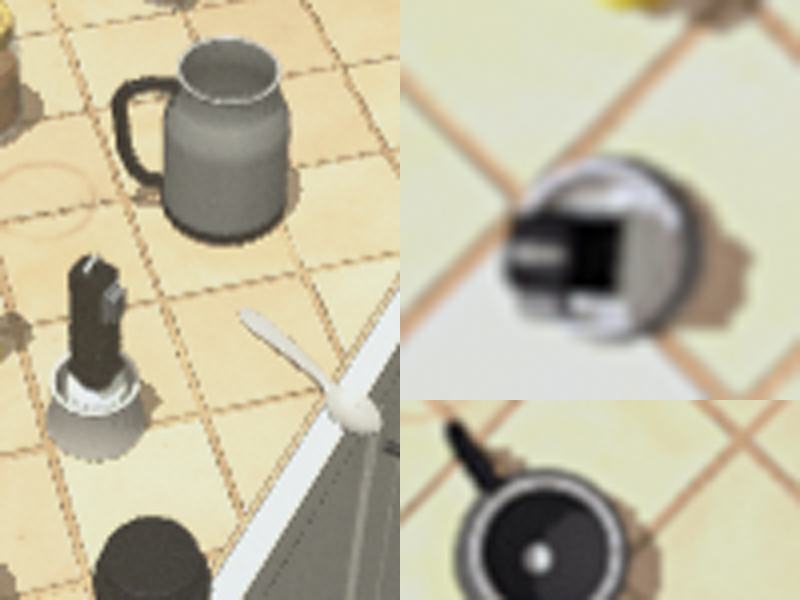

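The crop shows the black handle with its grey button at side px (312,296), pointing towards the right of the picture, in a white cup. The carafe is steel grey, its handle up and to the left, its mouth open and empty. Now I'll measure.

```bash
cat > m.py <<'E'
from h import *
s=cam("side");t=cam("top")
def blob(c,box,f):
    x,y,w,h=box; im=c["frame"][y:y+h,x:x+w].astype(int); m=f(im).astype(np.uint8)
    n,l,st,ce=cv2.connectedComponentsWithStats(m); i=1+np.argmax(st[1:,4])
    ys,xs=np.nonzero(l==i); return np.c_[xs+x,ys+y].astype(np.float32)
mx=lambda im:im.max(2)
sat=lambda im:im.max(2)-im.min(2)
E
python3 - <<'E'
from m import *
# carafe mouth: bright thin ring in top + side -> fit ellipse of non-tile region in top
p=blob(t,(325,222,48,45),lambda im:(sat(im)<25)&(mx(im)<235))
e=cv2.minEnclosingCircle(p); print("carafe grey blob",e,len(p))
d=blob(t,(330,228,40,36),lambda im:(mx(im)<75)); print("mouth dark",cv2.fitEllipse(cv2.convexHull(d)))
g=blob(s,(325,225,40,25),lambda im:(sat(im)<20)&(mx(im)>130)); print("side rim",cv2.fitEllipse(cv2.convexHull(g)),len(g))
h=blob(s,(298,278,25,45),lambda im:(mx(im)<75)); print("handle side",cv2.minAreaRect(h),h.min(0),h.max(0))
h2=blob(t,(248,245,25,22),lambda im:(mx(im)<75)); print("handle top",cv2.minAreaRect(h2),h2.min(0),h2.max(0))
cu=blob(t,(248,240,36,30),lambda im:(sat(im)<22)); print("cup top",cv2.minEnclosingCircle(cu),cv2.fitEllipse(cv2.convexHull(cu)))
print(t["frame"][244:270,250:282].max(2)); print(s["frame"][285:305,300:320].max(2))
E
```

```text
carafe grey blob ((343.57574462890625, 240.5757598876953), 23.611785888671875) 1035
mouth dark ((348.5, 244.98272705078125), (24.575420379638672, 24.688989639282227), 0.0)
side rim ((342.0010681152344, 237.37966918945312), (16.72450065612793, 25.093164443969727), 92.41963195800781) 72
handle side ((308.3814392089844, 302.6082458496094), (11.987622261047363, 26.881336212158203), 2.6025619506835938) [302. 289.] [314. 316.]
handle top ((260.5, 256.0), (10.0, 13.0), 90.0) [254. 251.] [267. 261.]
cup top ((261.0, 258.0), 17.02948570251465) ((262.11468505859375, 259.8531188964844), (26.871963500976562, 34.80259323120117), 34.755516052246094)
[[214 221 221 224 224 224 224 225 222 200 184 188 195 198 193 185 183 182
  178 180 196 216 225 226 225 223 224 223 224 223 224 223]
 [196 213 221 221 224 225 225 219 197 187 196 202 199 200 200 194 188 171
  147 133 142 168 195 217 226 226 225 224 224 223 223 224]
 [189 196 209 215 219 225 221 199 187 197 207 198 183 180 180 184 190 191
  187 166 132 114 135 173 209 223 226 226 224 224 223 223]
 [203 187 194 205 217 217 205 193 196 194 178 159 147 141
[... 4003 characters left out ...]
 134 187
  208 223]
 [233 230 138  69  71  71  71  70  74  75  86 107 101 100  87  99 168 219
  230 231]
 [227 222 132  73  74  72  76  70  69  72  89 107  98  97  91 123 217 234
  233 233]
 [183 173 132  71  73  70  72  73  71  73  89 106  96 100  96 170 234 233
  233 233]
 [220 202 162  71  69  73  71  69  73  70  84 100  86  94  96 202 234 234
  234 233]
 [233 231 105  73  69  75  69  71  70  75  76  81  72  70  91 201 234 234
  233 234]
 [234 229 104  73  74  70  73  74  76  72  71  72  68  72  92 199 234 233
  233 234]
 [235 230 115  71  71  69  73  71  73  73  70  68  73  71  89 193 233 233
  233 234]
 [234 230 138  74  71  72  74  73  70  72  73  75  69  75  84 172 233 233
  234 235]]
```

```bash
python3 - <<'E'
from m import *
P=lambda *a:print(*[np.round(x,4) for x in a])
P(plane(t,262.11,259.85,.044))
h,e=tri(t,(256.9,256.2),s,(308.0,286.5)); P(h,e)
for z in(.142,.148,.157): P(z,plane(t,256.9,256.0,z))
b,e=tri(t,(256.8,262.7),s,(313.6,294.5)); P("button top",b,e)
# local image directions at the handle
c=np.array([h[0],h[1],.148]); 
for a in(-20,-10,0,10,20):
    k=np.deg2rad(a); X=np.array([np.cos(k),np.sin(k),0])*.02
    P(a,(proj(t,c-X)-proj(t,c)),(proj(s,c-X)-proj(s,c)))
m,e=tri(t,(348.5,245),s,(342,237.38)); P("mouth tri",m,e)
P(plane(t,348.5,245,.13),plane(s,342,237.38,.13))
tm=plane(t,348.5,245,.13); P(proj(s,tm))
# handle of carafe
P("carafe handle",plane(t,333,225,.11))
for n,uv,z in(("mug",(189,251),.106),("stopper",(233,290),.036),("yellow",(266,217),.1),("spice",(236,188),.09),("jar",(341,166),.105),("spoon",(306,292),.0)): P(n,plane(t,*uv,z))
# edges of cupboards: x of cabinet?
E
```

```text
[0.4653 0.0021 0.044 ]
[ 0.4749 -0.0022  0.1515] 0.0002
0.142 [ 0.4753 -0.0007  0.142 ]
0.148 [ 0.4753 -0.0017  0.148 ]
0.157 [ 0.4752 -0.0032  0.157 ]Traceback (most recent call last):
  File "<stdin>", line 6, in <module>
  File "<stdin>", line 2, in <lambda>
    return _wrapfunc(a, 'round', decimals=decimals, out=out)
    return _wrapit(obj, method, *args, **kwds)
    result = getattr(arr, method)(*args, **kwds)
numpy._core._exceptions._UFuncNoLoopError: ufunc 'multiply' did not contain a loop with signature matching types (dtype('<U10'), dtype('float64')) -> None
```

```bash
python3 - <<'E'
from m import *
P=lambda *a:print(*[x if isinstance(x,str) else np.round(x,4) for x in a])
h=np.array([.4753,-.0017,.148])
b,e=tri(t,(256.8,262.7),s,(313.6,294.5)); P("button top",b,e)
for a in(-20,-10,0,10,20):
    k=np.deg2rad(a); X=np.array([np.cos(k),np.sin(k),0])*.02; c=np.array([*h[:2],.137])
    P(a,proj(t,h-X)-proj(t,h),proj(t,c-X),proj(s,c-X),proj(s,c-X-[0,0,.021]))
m,e=tri(t,(348.5,245),s,(342,237.38)); P("mouth tri",m,e)
tm=plane(t,348.5,245,.13); P(tm,plane(s,342,237.38,.13),proj(s,tm))
P("carafe handle",plane(t,333,225,.11))
for n,uv,z in(("mug",(189,251),.106),("stopper",(233,290),.036),("yellow",(266,217),.1),("spice",(236,188),.09),("jar",(341,166),.105),("spoon",(306,292),.0)): P(n,plane(t,*uv,z))
# cup rim & underside projections given axis
for q in(.044,.0): P("cup",q,proj(t,[.4753,-.0017,q]),proj(s,[.4753,-.0017,q]))
for c,z in((t,.148),(t,.054),(s,.148),(s,.054)): P(z,proj(c,[.4753,-.0017,z]))
E
```

```text
button top [0.4585 0.0005 0.1352] 0.0009
-20 [-2.8109  7.7786] [254.8865 263.6949] [313.156  295.5121] [313.2312 301.4375]
-10 [-1.4289  8.1416] [256.2546 264.0542] [314.202  294.7437] [314.2634 300.6688]
0 [-3.1000e-03  8.2571e+00] [257.6659 264.1685] [315.0502 293.8564] [315.1006 299.781 ]
10 [1.423  8.1215] [259.0775 264.0342] [315.6756 292.8784] [315.7177 298.8024]
20 [2.806  7.7388] [260.4465 263.6554] [316.0602 291.8406] [316.0972 297.7639]
mouth tri [ 0.5003 -0.2248  0.1319] 0.0007
[ 0.5006 -0.2247  0.13  ] [ 0.5009 -0.227   0.13  ] [341.7048 237.8663]
carafe handle [ 0.5517 -0.1872  0.11  ]
mug [0.4894 0.1784 0.106 ]
stopper [0.3853 0.0816 0.036 ]
yellow [ 0.5745 -0.0167  0.1   ]
spice [0.6514 0.0625 0.09  ]
jar [ 0.7022 -0.2089  0.105 ]
spoon [ 0.3761 -0.1118  0.    ]
cup 0.044 [263.534  256.0689] [308.4757 315.8745]
cup 0.0 [265.9972 256.0997] [308.7393 326.8221]
0.148 [256.907  255.9859]
0.054 [262.9483 256.0616]
0.148 [307.7951 287.5993]
0.054 [308.4139 313.3069]
```

```bash
python3 - <<'E'
from m import *
for a in(-20,-10,0,10,20):
    Rm=R.from_euler('z',a,degrees=True).as_matrix(); o=np.array([.4753,-.0017,.1365])
    print(a,[np.round(proj(s,o+Rm@[x,y,0]),1).tolist() for x,y in((-.013,.00675),(-.02,.00675),(-.02,-.00675))],[np.round(proj(t,o+Rm@[x,y,0]),1).tolist() for x,y in((-.02,.00675),(-.02,-.00675))],[np.round(proj(s,o+Rm@[x,y,.0115]),1).tolist() for x,y in((.013,.011),(-.013,.011),(-.013,-.011))])
E
```

```text
-20 [[309.1, 295.3], [311.0, 297.0], [315.3, 294.3]] [[252.3, 262.8], [257.5, 264.6]] [[300.8, 286.7], [307.6, 292.9], [314.8, 288.5]]
-10 [[310.1, 295.1], [312.4, 296.5], [316.0, 293.3]] [[253.6, 263.6], [259.0, 264.5]] [[300.7, 287.6], [308.9, 292.8], [314.9, 287.6]]
0 [[311.1, 294.7], [313.6, 295.8], [316.5, 292.2]] [[255.0, 264.2], [260.4, 264.1]] [[300.7, 288.5], [310.1, 292.6], [314.8, 286.7]]
10 [[311.9, 294.2], [314.7, 295.0], [316.7, 291.1]] [[256.4, 264.5], [261.8, 263.5]] [[301.0, 289.4], [311.3, 292.2], [314.5, 285.8]]
20 [[312.7, 293.7], [315.6, 294.0], [316.6, 289.9]] [[257.9, 264.6], [263.1, 262.7]] [[301.5, 290.2], [312.3, 291.6], [314.0, 285.0]]
```

Brush axis ≈ (0.475, -0.002), yaw ≈ -5°. Mouth ≈ (0.5005, -0.225). I'll traverse high first.

Request:
jog_arm(targets="0 -33 36 0 0 0 0;0 -33 36 0 0 0 0;0 -33 36 0 0 0 0;0 -33 36 0 0 0 0;0 -33 36 0 0 0 0;0 -33 36 0 0 0 0;0 -33 36 0 0 0 0", newtons=30)

```text
time_s: 1.3
tool_pos: [0.3108, -0.3086, 0.2537]
tcp_rot: [0.001, -0.115, 0.993, -0.0]
contact_force: [2.0, 0.7, -0.1]
grip_width: 0.0858
grip_force: 0.0
```

Request:
jog_arm(targets="0 -33 36 0 0 0 0;0 -33 36 0 0 0 0;0 -33 36 0 0 0 0;0 -33 36 0 0 0 0;0 -33 36 0 0 0 0;0 -33 36 0 0 0 0;0 0 0 0 0 0 -8")

```text
time_s: 2.0
tool_pos: [0.4562, -0.0507, 0.2537]
tcp_rot: [0.001, -0.189, 0.982, -0.0]
contact_force: [-0.6, -0.6, -0.4]
grip_width: 0.0851
grip_force: 0.0
```

Request:
jog_arm(targets="0 0 0 0 0 0 -8;0 0 0 0 0 0 -8;0 0 0 0 0 0 -8;0 0 0 0 0 0 -8;0 0 0 0 0 0 -8;0 0 0 0 0 0 -8;0 0 0 0 0 0 -8;0 0 0 0 0 0 -8")

```text
time_s: 2.8
tool_pos: [0.4535, -0.0547, 0.2535]
tcp_rot: [0.0, -0.679, 0.734, -0.0]
contact_force: [0.5, -0.9, 0.8]
grip_width: 0.0852
grip_force: 0.0
```

```bash
cat > go.py <<'E'
import sys
from h import *
s=r.read_state(); q=s["tcp_rot"]; M=R.from_quat([*q[1:],q[0]])
d=np.array([float(a) for a in sys.argv[1:4]])-s["tool_pos"]
print("t",s["time_s"],"pos",s["tool_pos"].round(4),"shift mm",(M.inv().apply(d)*1000).round(1))
y=M.as_matrix(); print("yaw of tool y",np.degrees(np.arctan2(y[1,1],y[0,1])).round(2),"z",y[:,2].round(4),"F",s["contact_force"].round(2),"w",s["grip_width"],s["grip_force"],"j",np.round(s["joints"],2))
E
python3 go.py .475 -.002 .129
```

```text
t 2.8 pos [ 0.4535 -0.0547  0.2535] shift mm [-54.2 -17.3 124.5]
yaw of tool y 175.55 z [ 4.e-04  1.e-04 -1.e+00] F [ 0.51 -0.93  0.85] w 0.08524725129279512 0.0 j [ 0.24  0.09 -0.38 -0.   -1.09 -0.31]
```

Request:
jog_arm(targets="0 -27 -7.5 0 0 0 0;0 -27 -7.5 0 0 0 0;0 0 0 30 0 0 0;0 0 0 30 0 0 0;0 0 0 30 0 0 0;0 0 0 20 0 0 0;0 0 0 10 0 0 0;0 0 0 6 0 0 0")

```text
time_s: 3.6
tool_pos: [0.4731, -0.0021, 0.1269]
tcp_rot: [-0.0, -0.677, 0.736, 0.0]
contact_force: [-0.7, -0.8, 0.8]
grip_width: 0.0852
grip_force: 0.0
```

```bash
python3 go.py .473 -.002 .127; python3 - <<'E'
from h import *
s=cam("side");t=cam("top")
o=np.zeros((400,800,3),np.uint8)
o[:,:400]=cv2.resize(s["frame"][240:340,260:360],(400,400)); o[:,400:]=cv2.resize(t["frame"][206:306,210:310],(400,400))
cv2.imwrite("pics/c2.png",o[:,:,::-1])
E
```

```text
t 3.6 pos [ 0.4731 -0.0021  0.1269] shift mm [-0.1  0.1 -0.1]
yaw of tool y 175.23 z [-4.e-04 -3.e-04 -1.e+00] F [-0.73 -0.8   0.84] w 0.08520159166553999 0.0 j [ 0.34  0.27 -0.53  0.   -0.77 -0.42]
```

View pics/c2.png

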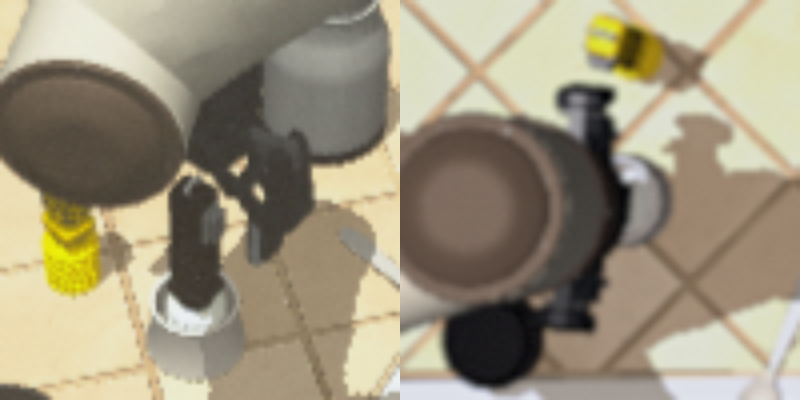

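The side crop shows the near finger at (265,200) opposite the grey button at (210,222), with the handle between the fingers. In the top crop the fingers straddle along x. Closing.

Request:
jog_arm(targets="120 0 0 0 0 0 0;150 0 0 0 0 0 0;165 0 0 0 0 0 0;180 0 0 0 0 0 0;200 0 0 0 0 0 0;255 0 0 0 0 0 0;255 0 0 0 0 0 0;255 0 0 0 0 0 0", newtons=30)

```text
time_s: 4.5
tool_pos: [0.4746, -0.0018, 0.1284]
tcp_rot: [0.002, -0.677, 0.736, -0.001]
contact_force: [2.8, 0.2, 5.3]
grip_width: 0.0255
grip_force: 35.0
```

```bash
python3 go.py .473 -.002 .127; python3 - <<'E'
from h import *
s=cam("side")
cv2.imwrite("pics/c3.png",cv2.resize(s["frame"][255:335,275:355],(640,600),interpolation=cv2.INTER_CUBIC)[:,:,::-1])
E
```

```text
t 4.5 pos [ 0.4746 -0.0018  0.1284] shift mm [0.3 1.5 1.4]
yaw of tool y 175.27 z [ 3.8e-03  5.0e-04 -1.0e+00] F [2.83 0.2  5.34] w 0.02547478726160105 34.95244771242142 j [ 0.34  0.27 -0.53  0.   -0.77 -0.42]
```

View pics/c3.png

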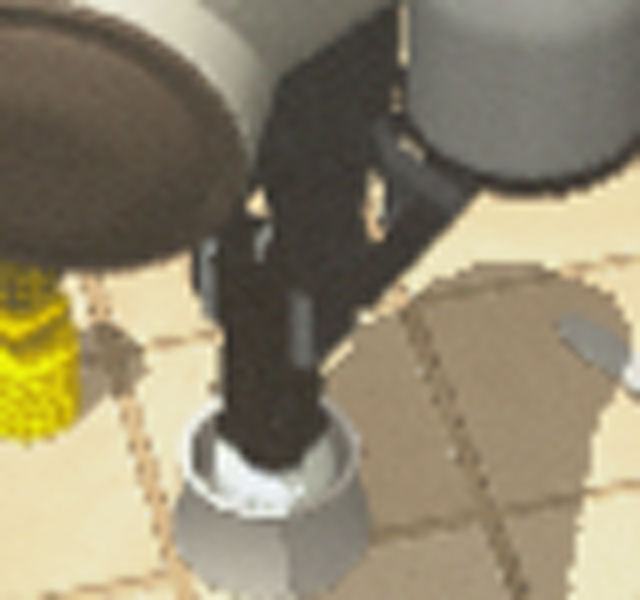

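The side crop shows the handle gripped at the button, which is now flush against the finger at (300,330). The head is still in the cup, which stands in place. Drawing up.

Request:
jog_arm(targets="255 0 0 -5 0 0 0;255 0 0 -9 0 0 0;255 0 0 -9 0 0 0;255 0 0 -9 0 0 0;255 0 0 -9 0 0 0;255 0 0 -9 0 0 0;255 0 0 -8 0 0 0;255 0 0 0 0 0 0")

```text
time_s: 5.35
tool_pos: [0.4734, -0.0021, 0.1867]
tcp_rot: [0.001, -0.677, 0.736, -0.001]
contact_force: [-1.0, -1.0, 0.1]
grip_width: 0.0255
grip_force: 34.0
```

```bash
python3 go.py .473 -.002 .127; python3 - <<'E'
from h import *
s=cam("side")
cv2.imwrite("pics/c4.png",cv2.resize(s["frame"][235:335,265:365],(600,600),interpolation=cv2.INTER_CUBIC)[:,:,::-1])
for z in(.006,.046,.054,.114): print(z,proj(s,[.475,-.002,z]))
E
```

```text
t 5.35 pos [ 0.4734 -0.0021  0.1867] shift mm [-0.   0.6 59.7]
yaw of tool y 175.24 z [ 2.e-03  3.e-04 -1.e+00] F [-1.01 -1.04  0.13] w 0.025464159548215626 34.00087505578995 j [ 0.34  0.19 -0.45  0.   -0.93 -0.42]
0.006 [308.86251554 325.32866708]
0.046 [308.62558298 315.33011601]
0.054 [308.5768509  313.27362297]
0.114 [308.19611667 297.20664323]
```

View pics/c4.png

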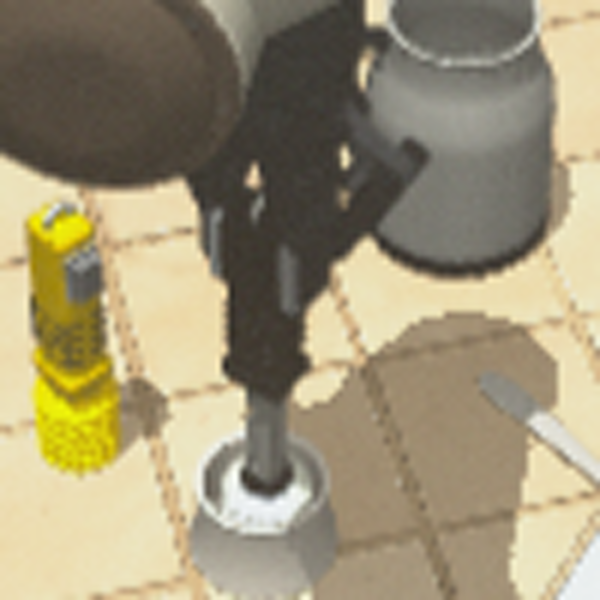

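The rod is drawn out about 58 mm and the head still sits in the cup. Lifting to the end stop and clear of the cup.

Request:
jog_arm(targets="255 0 0 -4 0 0 0;255 0 0 -8 0 0 0;255 0 0 -16 0 0 0;255 0 0 -25 0 0 0;255 0 0 -30 0 0 0;255 0 0 -35 0 0 0;255 0 0 -30 0 0 0;255 0 0 -15 0 0 0")

```text
time_s: 6.2
tool_pos: [0.4737, -0.0021, 0.3516]
tcp_rot: [0.002, -0.677, 0.736, -0.001]
contact_force: [-0.5, 0.1, -3.2]
grip_width: 0.0257
grip_force: 34.0
```

```bash
python3 go.py .5 -.225 .350; python3 - <<'E'
from h import *
s=cam("side")
cv2.imwrite("pics/c5.png",cv2.resize(s["frame"][170:350,245:395],(500,600),interpolation=cv2.INTER_CUBIC)[:,:,::-1])
E
```

```text
t 6.2 pos [ 0.4737 -0.0021  0.3516] shift mm [220.  -44.8   1.5]
yaw of tool y 175.23 z [ 4.6e-03  9.0e-04 -1.0e+00] F [-0.54  0.13 -3.17] w 0.025698900927811918 33.96975740790367 j [ 0.34  0.06 -0.17  0.   -1.33 -0.42]
```

View pics/c5.png

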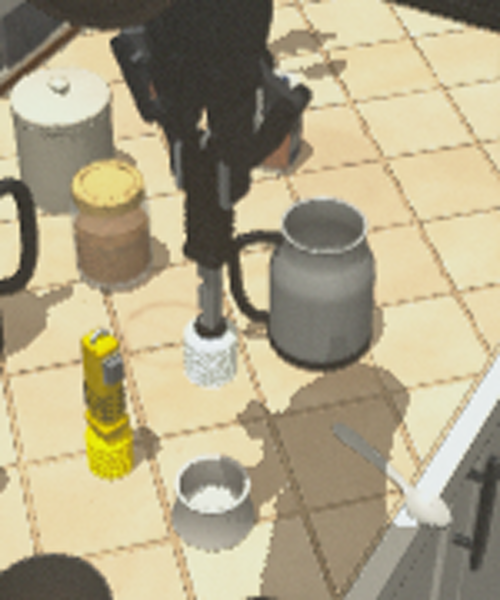

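The brush hangs extended with its head at crop (210,355). The cup is empty and undisturbed, and the carafe stands to the right. Moving across at moderate speed.

Request:
jog_arm(targets="255 12 -3 0 0 0 0;255 26 -5 0 0 0 0;255 36 -7 0 0 0 0;255 40 -8 0 0 0 0;255 40 -8 0 0 0 0;255 34 -7 0 0 0 0;255 22 -5 0 0 0 0;255 10 -2 0 0 0 0")

```text
time_s: 7.05
tool_pos: [0.4987, -0.2274, 0.3459]
tcp_rot: [-0.001, -0.676, 0.737, 0.002]
contact_force: [0.3, 0.4, -2.7]
grip_width: 0.0258
grip_force: 33.3
```

```bash
python3 go.py .5 -.225 .201; python3 - <<'E'
from h import *
s=cam("side");t=cam("top");p=r.read_state()["tool_pos"]
o=np.zeros((600,800,3),np.uint8)
o[:,:450]=cv2.resize(s["frame"][150:290,285:390],(450,600)); o[:350,450:]=cv2.resize(t["frame"][190:290,300:400],(350,350))
cv2.imwrite("pics/c6.png",o[:,:,::-1])
for z in(.0,.04): print(proj(s,[p[0],p[1],p[2]-.1824+z]))
print("mouth",proj(s,[.5005,-.225,.13]))
x,y,w,h=315,180,50,65; im=s["frame"][y:y+h,x:x+w].astype(int)
m=((im.max(2)-im.min(2)<22)&(im.max(2)>175)).astype(np.uint8); n,l,st,ce=cv2.connectedComponentsWithStats(m)
print(st[1:],ce[1:].round(1)+[x,y])
E
```

```text
t 7.05 pos [ 0.4987 -0.2274  0.3459] shift mm [ -2.4  -1.7 144.9]
yaw of tool y 175.05 z [-4.5e-03  9.0e-04 -1.0e+00] F [ 0.28  0.39 -2.7 ] w 0.025787019519468653 33.28341543674469 j [-0.13  0.2  -0.02 -0.   -1.35  0.05]
[342.94899286 228.18115462]
[343.48959677 216.44290572]
mouth [341.79090332 237.83104081]
[[ 6 11 14  8 62]
 [ 6 22  1  2  2]
 [19 22  1  1  1]
 [ 5 25  1  1  1]
 [27 39  7 12 63]
 [15 51  4  4  4]
 [20 50  1  1  1]] [[327.4 194.8]
 [321.  202.5]
 [334.  202. ]
 [320.  205. ]
 [344.7 224.5]
 [331.5 232.5]
 [335.  230. ]]
```

View pics/c6.png

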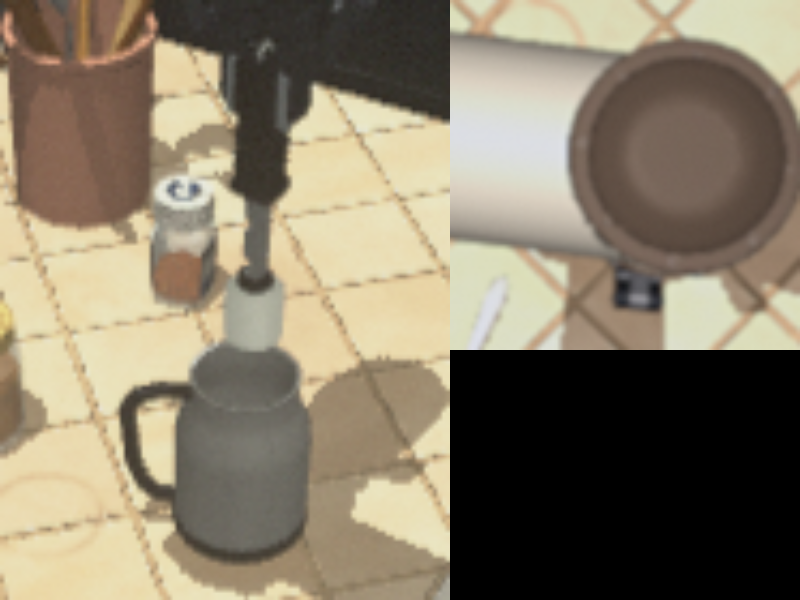

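The side crop shows the head at (255,315), about 2 px to the right of the mouth centre at (245,377). I'll correct by 4 mm and then lower partway.

Request:
jog_arm(targets="255 -3 -3.5 0 0 0 0;255 0 0 0 0 0 0;255 0 0 5 0 0 0;255 0 0 10 0 0 0;255 0 0 15 0 0 0;255 0 0 15 0 0 0;255 0 0 10 0 0 0;255 0 0 0 0 0 0")

```text
time_s: 7.95
tool_pos: [0.5023, -0.2218, 0.2912]
tcp_rot: [-0.001, -0.677, 0.736, 0.002]
contact_force: [0.2, -0.2, -2.9]
grip_width: 0.0256
grip_force: 33.2
```

```bash
python3 go.py .502 -.225 .201; python3 - <<'E'
from h import *
s=cam("side")
cv2.imwrite("pics/c7.png",cv2.resize(s["frame"][190:290,300:400],(600,600))[:,:,::-1])
E
```

```text
t 7.95 pos [ 0.5023 -0.2218  0.2912] shift mm [ 3.2 -0.4 90.2]
yaw of tool y 175.24 z [-0.0041  0.0011 -1.    ] F [ 0.15 -0.22 -2.85] w 0.025558649707532372 33.21246162056923 j [-0.12  0.23 -0.11 -0.   -1.23  0.04]
```

View pics/c7.png

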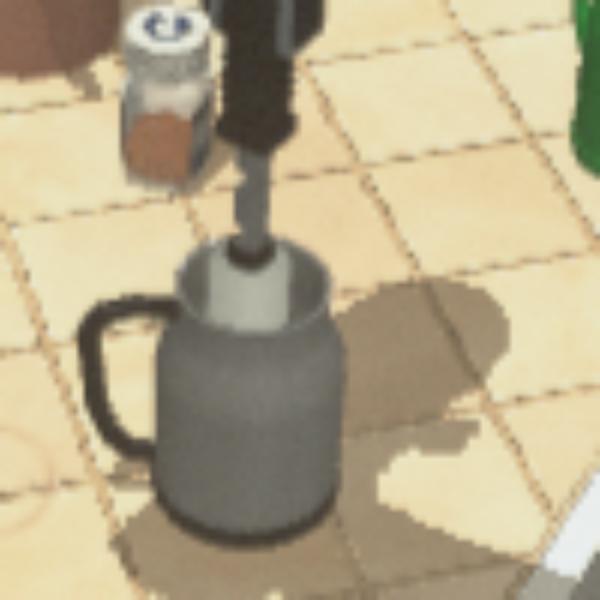

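The head is entering the mouth, centred at (250,280) against the mouth's (253,285). A 3 mm correction in y, then I lower the rest.

Request:
jog_arm(targets="255 3 0 0 0 0 0;255 0 0 10 0 0 0;255 0 0 15 0 0 0;255 0 0 18 0 0 0;255 0 0 18 0 0 0;255 0 0 14 0 0 0;255 0 0 8 0 0 0;255 0 0 4 0 0 0")

```text
time_s: 8.8
tool_pos: [0.5028, -0.2254, 0.2056]
tcp_rot: [-0.0, -0.677, 0.736, 0.0]
contact_force: [0.2, -0.1, -2.3]
grip_width: 0.0254
grip_force: 33.2
```

Request:
jog_arm(targets="255 0 0 2 0 0 0;255 0 0 0 0 0 0;255 0 0 0 0 0 0;255 0 0 0 0 0 0")

```text
time_s: 9.2
tool_pos: [0.5033, -0.2255, 0.205]
tcp_rot: [0.0, -0.677, 0.736, -0.001]
contact_force: [-0.2, 0.4, -2.4]
grip_width: 0.0255
grip_force: 33.3
```

```bash
python3 go.py .502 -.225 .201; python3 - <<'E'
from h import *
s=cam("side");p=r.read_state()["tool_pos"]
cv2.imwrite("pics/c8.png",cv2.resize(s["frame"][180:290,280:390],(600,600))[:,:,::-1])
print("handle bottom expected",proj(s,[p[0],p[1],p[2]-.0024-.072]),proj(s,[p[0],p[1],p[2]-.0024-.072+.06]))
E
```

```text
t 9.2 pos [ 0.5033 -0.2255  0.205 ] shift mm [-0.4  1.4  3.9]
yaw of tool y 175.23 z [ 1.3e-03 -3.0e-04 -1.0e+00] F [-0.19  0.36 -2.45] w 0.025544422335348687 33.337325155735016 j [-0.13  0.3  -0.25  0.   -1.02  0.04]
handle bottom expected [340.98535847 237.30381988] [341.7235934  220.15295394]
```

View pics/c8.png

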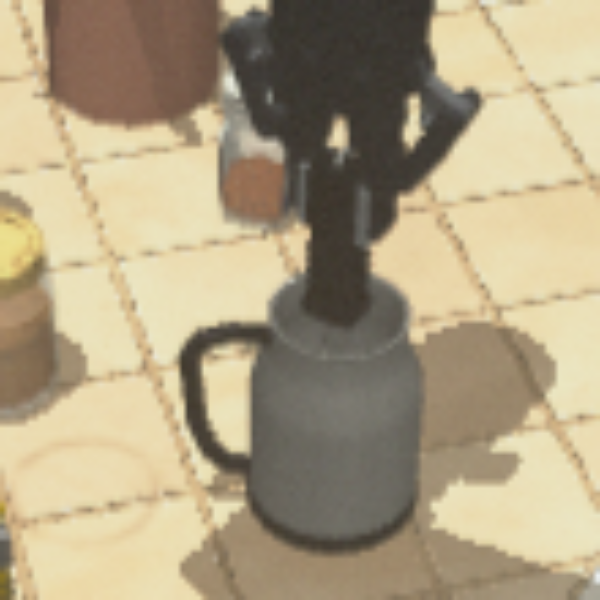

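The handle's lower end is at the mouth and centred, at crop (338,315) against (340,318). The wrist still carries the full weight. Gap is about 17 mm, so I lower 4 mm more and settle.

Request:
jog_arm(targets="255 0 0 2 0 0 0;255 0 1 2 0 0 0;255 0 0 0 0 0 0;255 0 0 0 0 0 0;255 0 0 0 0 0 0;255 0 0 0 0 0 0")

```text
time_s: 9.85
tool_pos: [0.5021, -0.2253, 0.2004]
tcp_rot: [0.0, -0.677, 0.736, -0.0]
contact_force: [0.3, -0.1, -2.3]
grip_width: 0.0255
grip_force: 33.2
```

```bash
python3 go.py .502 -.225 .201; python3 -c "
from workcell import r
s=r.read_state()
if s['contact_force'][2]<-1.5 and .197<s['tool_pos'][2]<.205: print(r.finish_job())
else: print('not finished')"
```

```text
t 9.85 pos [ 0.5021 -0.2253  0.2004] shift mm [-0.3  0.1 -0.6]
yaw of tool y 175.22 z [ 1.e-04 -0.e+00 -1.e+00] F [ 0.27 -0.15 -2.31] w 0.025519621855012727 33.24664369225502 j [-0.13  0.3  -0.26  0.   -1.01  0.04]
the job is handed in; nothing more can be done
None
```

The job is handed in after 9.85 s: the brush, pulled out to its second stop, hangs in the steel carafe with its head an estimated 12 mm above the bottom; my grip keeps the button pressed, so its own weight holds it extended, not the latch.

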